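# Pull the kitchen vent window shut with the hook pole

### The arm

A 7-joint arm with a two-finger parallel gripper is mounted at the origin on the work surface. World frame = base frame: x ahead of the robot, y to its left, z up, the work surface at z = 0. Lengths are in m, angles in rad, forces in N, time in s.
With the tool pointing down it reaches from about 0.35 to 0.9 m from the base axis. Payload 19.9 kg.
Tool frame: the origin (TCP) lies between the finger pads; the fingertips stand 19 mm ahead of it and the grasp point (between the pads) is the TCP; z points along the fingers, y is the direction in which the jaws open and shut (so a half turn about z gives the same grasp; the last joint's range is limited). The gripper opens to 94 mm and grips with 3 to 60 N. Pads are 16 mm wide; open, the fingers measure 119 mm over their backs; the gripper's body (75 mm by 177 mm) begins 78 mm behind the grasp point.
Start: joints at [-1.19, 0.417, -0.01, 1.614, 0.005, 1.111, -0.053], TCP at [0.256, 0.57, 0.224] pointing down, gripper open.
Joint ranges: [-2.81, 2.81], [-0.39, 2.02], [-1.27, 1.25], [0.06, 2.57], [-1.19, 4.33], [0.19, 2], [-2.82, 2.82]. Speed limits (rad/s): [1.89, 1.89, 2.39, 2.39, 3.01, 3.01, 3.01].

### API

Orientations are given as a 3x3 rotation matrix whose columns are the frame's x, y, z axes.
In Python, from rig import robot gives the robot as it stands. Calls block until the motion is done:
- robot.move_ptp(position, orientation): joint-space move of the TCP to a pose.
- robot.move_linear(position, velocity=0.15, frame=None, threshold=None): straight line of the TCP; frame=None keeps the orientation; velocity is the mean speed in m/s. With threshold (N) it stops when the force on the tool has changed by that much, and returns True; else False.
- robot.goto_joints(angles): joint-space move.
- robot.gripper_to(opening): finger opening in m; the grip force is fixed at half the most; returns when the fingers have stopped.
- robot.pause(seconds).
- robot.ik(position, orientation): joint angles nearest the present ones, or None.
- robot.get_state(): the state.
- robot.grab_frame(name): name is "scene" or "top" or "wrist"; returns the picture (480x640x3 uint8, red, green, blue); there is no depth.
- robot.camera_info(name): a dict with "fx", "fy", "cx", "cy" (pixels), "rvec" (rotation vector, rad) and "tvec" (3), from world to camera coordinates, as OpenCV has them. Camera axes: x right, y down, z forward; pixel columns grow to the right and rows downward; lengths in m; the calibration is good to about 2 mm. The wrist camera is an equidistant fisheye: a pixel r from the principal point sees the ray r / f radians off the axis. A picture is of the moment at which its call begins: read the wrist's pose just before it. camera_info takes no time and is no camera call; for the wrist camera it gives the pose at the moment of the call.
A pose or a line that the arm cannot do raises robot.PlanningError and nothing moves.
- robot.sign_off(): hands the job in, once; it reports no verdict.
The state is a dict: "time": time; "qpos": joint angles; "joint_vel": joint speeds; "effort": joint torques, N m; "ee_pos": TCP position; "tool_rot": TCP orientation; "force": force on the tool from outside, world axes, zero at the start; "moment": the same for the moment, N m; "opening": finger opening in m.
Only numpy, scipy, OpenCV 4.12 (cv2) and the standard library are available. Lean on these libraries where they do the work, as an engineer would, in place of code of your own. Each camera call takes 0.05 s, during which the arm holds its last target.

### The job

Take the hook pole from its rest, drop its hook into the ring eye on top of the open vent window and pull the window fully shut past its spring catch; keep it drawn tight with a steady pull of about 12 N for a second so that it beds on its seal, and never pull the eye or the hook much harder than that. Then unhook the pole without forcing it and lay it back in the rest. Work the window only with the pole, and leave the other kitchen things where they are.

Things in the scene. Friction and masses are not known exactly. Their poses are not given: they have to be found in the camera images.
- partition: Low white partition wall on a wooden foot, fixed to the table: 320 mm long, 30 thick, 213 high. Origin: centre of its underside. x runs along the wall, z up; the side towards its -y is the pole side, towards which the window is pulled shut. The window's upright hinge line is at x = -115 mm, y = +26 mm in this frame.
- sash (a joint): Opening angle of the vent window, rad: 0 = fully shut on the partition's back (+y) face, where it stops hard; it grows as the window swings away to +y (anticlockwise from above). Sash 215 mm wide, 18 thick, from 40 to 205 mm above the table. The stiff hinge leaves it where it is put: about 1.5 to 2 N at the eye move it.
- eye (a point): Centre of the window's steel ring eye, 255 mm above the table. The ring lies level (hole vertical): hole 22 mm across, bar 8 mm thick. 190 mm from the hinge line along the sash and 30 mm off its middle plane, on the pole side; its strap is on the far side. Turns with the sash: x from hinge to free edge, y away from the pole side, z up. A pin may reach 35 mm below it before meeting the partition.
- pole_grip (a point): Balance point of the pole, mid-thickness: square wooden stick 18 x 18 mm, 280 long (100 mm to +x, 180 to -x), then a steel rod 8 mm thick on to x = 200 mm, bent straight down there into the hook pin. x runs towards the hook, z up. 160 g. 69 mm above the table in the rest.
- pole_tip (a point): Lower end of the hook pin, 8 mm thick: 200 mm along x and 42 mm below pole_grip.
- rest: Wooden rest fixed to the table, in which the pole lies: foot 200 x 70 mm, 12 thick, two saddles 18 mm long at x = -75 and +75 mm. Origin: centre of its underside; x along the pole, towards the hook. Saddle floors 60 mm up; notch about 22 mm wide at the floor, 44 at the top of its sloping cheeks, 83 mm up. Pole in place: pole_grip at x -10 to +10, z 69 mm.
- mug_mid (a point): Middle of a white mug 76 mm across, 85 mm high; leave alone.
- tub_mid (a point): Middle of a white tub with a lid, 84 mm across, 70 mm high; leave alone.
- grater_mid (a point): Middle of a steel box grater, 70 x 90 mm, 190 mm high with its handle; leave alone.
- bowl_mid (a point): Middle of a white bowl, 160 mm across, 70 mm high; leave alone.
- jar_mid (a point): Middle of an amber glass jar, 68 mm across, 120 mm high; leave alone.
- cup_mid (a point): Middle of a white plastic cup, 72 mm across, 70 mm high; leave alone.
- catch_at (a point): Small steel spring catch on the partition, 125 mm above the table, for the window's free edge. From 0.07 rad it resists closing, with up to about 6 to 10 N at the eye (hinge included); past about 0.03 rad it snaps over and holds the window shut. Axes as the partition's.

How it is judged:
On the way, in this order (a step that is already met when the one before it is completed fails the run):
1. the pole is lifted clear of its rest (height (world z) of pole_grip above 0.12 m and value of joint sash above 0.3 rad), for 0.1 s.
2. the hook pin is down in the ring eye of the open window (horizontal distance between pole_tip and eye below 0.013 m and z of pole_tip in the frame of eye below -0.006 m and value of joint sash above 0.3 rad), for 0.1 s.
3. the window is shut and drawn tight by the hook in the eye with a steady 7 to 17 N (value of joint sash below 0.02 rad and horizontal distance between pole_tip and eye below 0.016 m and z of pole_tip in the frame of eye below 0 m and contact force between pole and partition between 7 and 17 N), for 0.6 s.
At the end, for the whole second after the job is handed in: The window is shut within 0.02 rad; the pole lies at rest in both saddles of its rest, its balance point within 40 mm of the rest's middle along it and 12 mm across, and is let go (value of joint sash below 0.02 rad and x of pole_grip in the frame of rest between -0.04 and 0.04 m and y of pole_grip in the frame of rest between -0.012 and 0.012 m and z of pole_grip in the frame of rest between 0.063 and 0.075 m and angle between the x axis of pole_grip and the x axis of rest, either way round below 0.12 rad and contact force between pole and rest above 0.3 N); the robot touches nothing.
It fails at once if the pole strains the window, its eye or the partition with more than 22 N (contact force between pole and partition above 22 N).
It fails at once if the fingers touch the window or partition (contact force between the fingers and partition above 1 N).
It fails at once if the arm touches the window or partition (contact force between the arm and partition above 1 N).
It fails at once if another kitchen thing is moved by more than 30 mm (distance of any of mug_mid, tub_mid, grater_mid, bowl_mid, jar_mid, cup_mid from where it was at the start of the episode above 0.03 m).
It also fails if it takes over 64 s, if anything falls off the work surface, if the arm or the gripper's body presses on something with over 40 N, if the wrist force passes 120 N, or if a joint passes its speed limit or range.

## Working session

There is one attempt and no reset: what is moved stays moved. The work goes in short steps, each a Python script; the robot and the scene stay as the last script left them, time stands still between calls to the robot, and variables do not carry over. Pictures are saved under pics/ and viewed, and the job is handed in when it is done.

```bash
mkdir -p pics; ls; python3 - <<'E'
from rig import robot
import cv2
s=robot.get_state()
print(s['time'],s['ee_pos'],s['tool_rot'],s['force'],s['opening'])
for n in ("scene","top","wrist"):
    c=robot.camera_info(n);print(n,c)
    cv2.imwrite(f'pics/{n}0.png',robot.grab_frame(n)[:,:,::-1])
E
```

```text
pics
0.0 [0.25633082 0.56963786 0.22384749] [[-9.11934759e-01  4.10335045e-01 -3.82910995e-04]
 [ 4.10335208e-01  9.11934064e-01 -1.13184935e-03]
 [-1.15247875e-04 -1.18929463e-03 -9.99999286e-01]] [0.80933589 0.56436934 0.22835797] 0.09399024037802871
scene {'fx': 480.8546860597097, 'fy': 480.8546860597097, 'cx': 322.05367837673685, 'cy': 243.7419346668105, 'rvec': array([ 1.43711275,  2.15147812, -0.87000574]), 'tvec': array([ 0.24557415, -0.19746901,  1.49741931])}
top {'fx': 518.1280082988644, 'fy': 518.1280082988644, 'cx': 323.0289825770987, 'cy': 245.17337321384232, 'rvec': array([ 2.14542165, -2.07252519,  0.2103352 ]), 'tvec': array([-0.05805016,  0.53160891,  1.52791383])}
wrist {'fx': 371.64829954431775, 'fy': 371.64829954431775, 'cx': 316.61701101131905, 'cy': 243.14838336482515, 'rvec': array([-2.45041837, -1.58555834, -0.20206989]), 'tvec': array([-0.62431767, -0.0263282 ,  0.39086572])}
```

View pics/scene0.png

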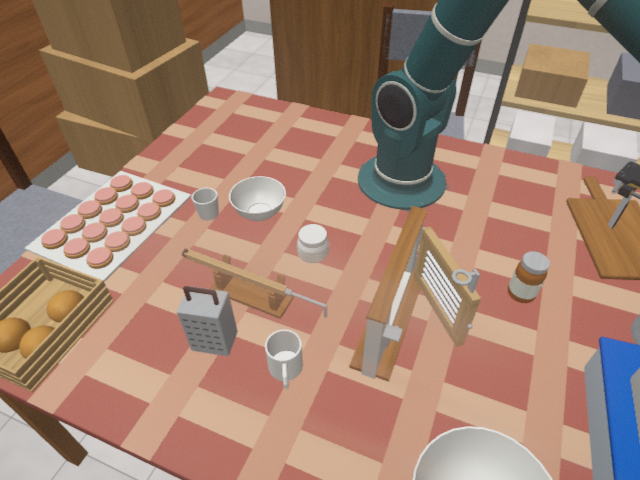

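View pics/top0.png

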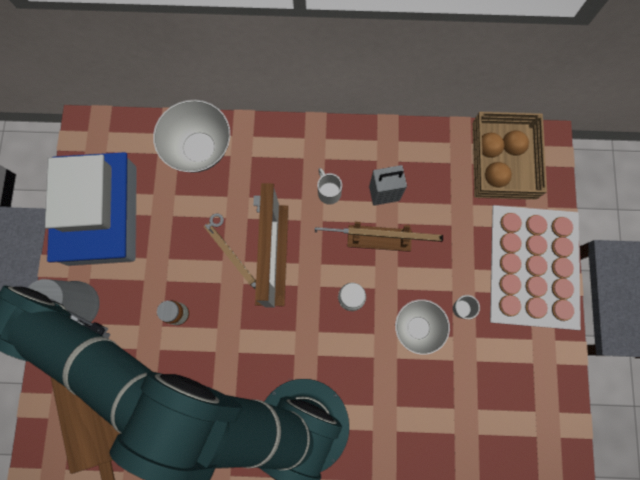

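View pics/wrist0.png

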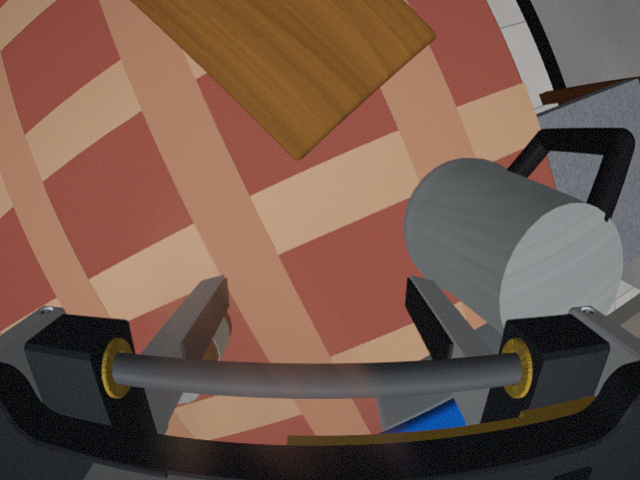

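```bash
cat > h.py <<'E'
import numpy as np, cv2
from rig import robot
def cam(n):
    c=robot.camera_info(n);R=cv2.Rodrigues(np.array(c['rvec']))[0]
    K=np.array([[c['fx'],0,c['cx']],[0,c['fy'],c['cy']],[0,0,1.]]);return K,R,np.array(c['tvec'])
def px2z(n,uv,z):
    K,R,t=cam(n);d=R.T@np.linalg.solve(K,[uv[0],uv[1],1.]);o=-R.T@t
    return o+d*(z-o[2])/d[2]
def proj(n,p):
    K,R,t=cam(n);q=K@(R@np.array(p)+t);return q[:2]/q[2]
def crop(img,u,v,w,h,s,f):
    c=img[v:v+h,u:u+w];c=cv2.resize(c,None,fx=s,fy=s,interpolation=cv2.INTER_CUBIC);cv2.imwrite(f,c)
E
python3 - <<'E'
from h import *
t=cv2.imread('pics/top0.png');s=cv2.imread('pics/scene0.png')
crop(t,190,170,130,150,4,'pics/c1.png')
crop(t,300,160,160,100,5,'pics/c2.png')
crop(s,170,230,170,110,4,'pics/c3.png')
crop(s,350,200,140,180,3,'pics/c4.png')
E
```

```text
(no output)
```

View pics/c1.png

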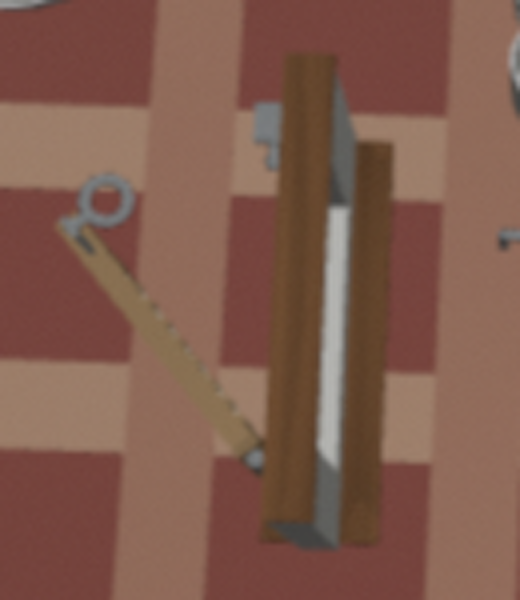

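View pics/c2.png

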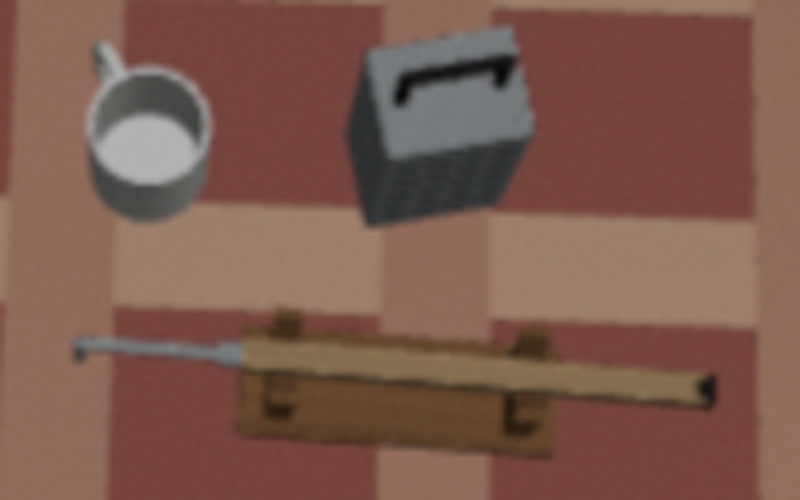

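View pics/c3.png

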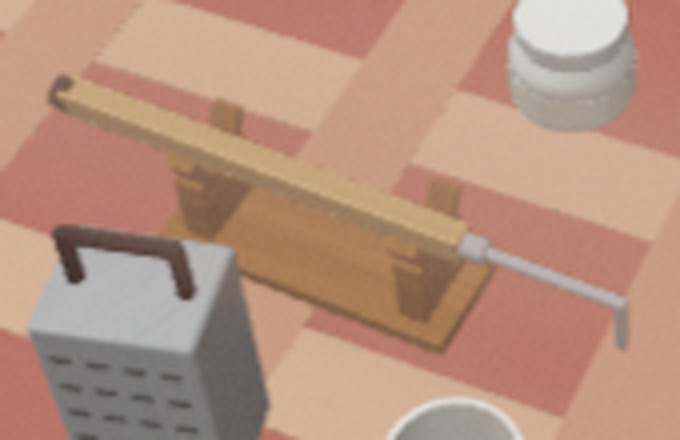

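View pics/c4.png

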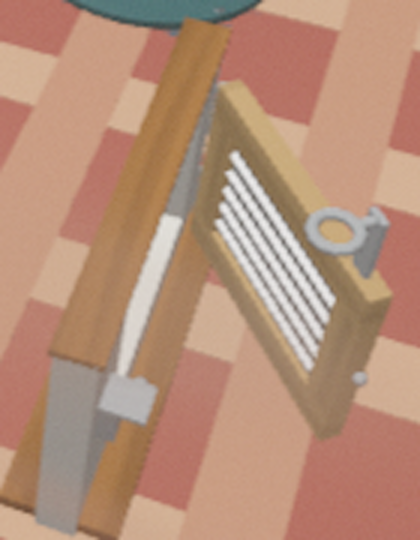

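```bash
python3 - <<'E'
from h import *
from scipy.optimize import least_squares
C=lambda x,y,s,u,v:((x+.5)/s-.5+u,(y+.5)/s-.5+v)
def tri(a,b):
    f=lambda p:np.r_[proj('top',p)-a,proj('scene',p)-b]
    r=least_squares(f,[.5,.2,.1]);return r.x,r.fun
T1=lambda x,y:C(x,y,4,190,170);T2=lambda x,y:C(x,y,5,300,160)
S3=lambda x,y:C(x,y,4,170,230);S4=lambda x,y:C(x,y,3,350,200)
print('eye',px2z('top',T1(106,200),.255),px2z('scene',S4(336,231),.255),tri(T1(106,200),S4(336,231)))
for q in [(285,55),(337,55),(264,520),(315,525)]: print('wall',px2z('top',T1(*q),.213))
print('sashhinge',px2z('top',T1(258,458),.205))
for a,b,z in [('back',(715,375),.078),('back2',(712,403),.078),('front+',(243,338),.078),('front-',(243,366),.078),('bend',(78,345),.073)]: print(a,px2z('top',T2(*b),z))
print('bend',px2z('scene',S3(622,302),.069),tri(T2(78,345),S3(622,302)))
print('tip',px2z('scene',S3(623,345),.027))
print('foot',[px2z('top',T2(*q),.012)[:2] for q in [(237,436),(553,455),(555,350),(243,325)]])
E
```

```text
eye [0.55182392 0.24800669 0.255     ] [0.55055479 0.24715647 0.255     ] (array([0.55157842, 0.24731667, 0.25619575]), array([ 0.1572589 , -0.01581145,  0.10695588,  0.00339481]))
wall [0.67189803 0.13964025 0.213     ]
wall [0.67312854 0.10305015 0.213     ]
wall [0.34473844 0.1342524  0.213     ]
wall [0.34257289 0.09982598 0.213     ]
sashhinge [0.38742535 0.14202602 0.205     ]
back [ 0.57339877 -0.39961304  0.078     ]
back2 [ 0.55600857 -0.39759583  0.078     ]
front+ [ 0.58670545 -0.11420983  0.078     ]
front- [ 0.56928134 -0.11464593  0.078     ]
bend [ 0.58015512 -0.01426464  0.073     ]
bend [ 0.58069374 -0.01580144  0.069     ] (array([ 0.58119879, -0.01505082,  0.06994702]), array([ 0.2898063 , -0.08753096,  0.22256068,  0.01854586]))
tip [ 0.58011663 -0.01547661  0.027     ]
foot [array([ 0.53963951, -0.11449459]), array([ 0.53424998, -0.31250973]), array([ 0.60192654, -0.3137355 ]), array([ 0.61149771, -0.11646082])]
```

```bash
python3 - <<'E'
from h import *
C=lambda x,y,s,u,v:((x+.5)/s-.5+u,(y+.5)/s-.5+v)
T2=lambda x,y:C(x,y,5,300,160)
for q in [(365,225),(497,205)]: print('gr bot',px2z('top',T2(*q),.0))
for q in [(388,158),(533,125),(513,30),(367,52)]: print('gr top',px2z('top',T2(*q),.15))
for q in [(400,100),(515,65)]: print('gr handle',px2z('top',T2(*q),.19))
E=None
R0=np.array(robot.get_state()['tool_rot'])
d=np.array([.047,.999,0]);d/=np.linalg.norm(d)
# jaw axis y_tool perpendicular to pole; options
jx=np.array([d[1],-d[0],0])
for sgn in (1,-1):
    y=sgn*jx; z=np.array([0,0,-1.]); x=np.cross(y,z); R=np.c_[x,y,z]
    for p in [(.573,-.214,.3),(.573,-.214,.069),(.54,.047,.30),(.57,-.084,.267)]:
        q=robot.ik(p,R); print(sgn,p,None if q is None else np.round(q,2))
E
```

```text
gr bot [ 0.68341709 -0.19363053  0.        ]
gr bot [ 0.69966511 -0.27833544  0.        ]
gr top [ 0.68032057 -0.19371778  0.15      ]
gr top [ 0.70344088 -0.27854694  0.15      ]
gr top [ 0.7619936  -0.26659372  0.15      ]
gr top [ 0.74537003 -0.18042634  0.15      ]
gr handle [ 0.70228918 -0.19635879  0.19      ]
gr handle [ 0.72560142 -0.26206082  0.19      ]
1 (0.573, -0.214, 0.3) [-0.37  0.47  0.96  1.58 -0.4   1.3   0.59]
1 (0.573, -0.214, 0.069) [-0.25  0.72  0.78  1.78 -0.63  0.91  0.77]
1 (0.54, 0.047, 0.3) [-0.64  0.23  0.58  1.74 -0.13  1.21 -0.06]
1 (0.57, -0.084, 0.267) [-0.46  0.35  0.7   1.71 -0.24  1.17  0.26]
-1 (0.573, -0.214, 0.3) [-0.44  0.53  1.08  1.58 -0.48  1.32 -2.48]
-1 (0.573, -0.214, 0.069) [-0.41  0.89  1.08  1.79 -0.91  1.05 -2.17]
-1 (0.54, 0.047, 0.3) [ 0.71  0.37 -1.08  1.7   0.34  1.28  2.65]
-1 (0.57, -0.084, 0.267) [-0.71  0.48  1.09  1.71 -0.45  1.22 -2.7 ]
```

```bash
cat >> h.py <<'E'
d=np.array([.047,.999,0]);d/=np.linalg.norm(d)
yj=np.array([d[1],-d[0],0]);zt=np.array([0,0,-1.])
RG=np.c_[np.cross(yj,zt),yj,zt]
def st(m=''):
    s=robot.get_state();print(m,round(s['time'],2),'p',np.round(s['ee_pos'],4),'F',np.round(s['force'],2),'M',np.round(s['moment'],2),'open',round(s['opening'],4),'q',np.round(s['qpos'],2));return s
E
python3 - <<'E'
from h import *
p=robot.get_state()['ee_pos']
robot.move_linear([p[0],p[1],.40],velocity=.3)
q=list(robot.get_state()['qpos']);st()
q[0]=.36;q[6]=.3
robot.goto_joints(q);st()
print(robot.ik([.5733,-.2144,.2],RG))
robot.move_ptp([.5733,-.2144,.22],RG);s=st()
print(np.round(s['tool_rot'],3))
print(robot.ik([.5733,-.2144,.069],RG))
c=robot.camera_info('wrist');print(c['rvec'],c['tvec'])
cv2.imwrite('pics/wrist1.png',robot.grab_frame('wrist')[:,:,::-1])
crop(robot.grab_frame('top')[:,:,::-1],280,120,200,150,4,'pics/top1.png')
E
```

```text
0.88 p [0.2562 0.5696 0.3996] F [ 0.49 -0.8  -1.77] M [-0.03 -0.03  0.  ] open 0.0942 q [-1.19  0.32 -0.    1.36  0.    1.46 -0.05]
 3.95 p [ 0.574  -0.246   0.3996] F [0.31 0.04 0.85] M [-0.06  0.04  0.02] open 0.094 q [ 0.36  0.32 -0.    1.36  0.    1.46  0.3 ]
[ 0.32726919  0.41775213 -0.02571289  1.67188203  0.01201074  1.05211214
  0.25079989]
 4.71 p [ 0.5741 -0.2149  0.2215] F [-0.16  0.18  0.02] M [-0.09 -0.02 -0.04] open 0.0939 q [ 0.33  0.4  -0.03  1.65  0.01  1.09  0.25]
[[ 0.047  0.999  0.002]
 [ 0.999 -0.047 -0.001]
 [-0.001  0.002 -1.   ]]
[ 0.32696476  0.576096   -0.02565186  1.76186476  0.01940598  0.80387629
  0.24497235]
[-2.88346493  0.06760426  0.00633849] [-0.58355647 -0.20706123  0.33874991]
```

View pics/wrist1.png

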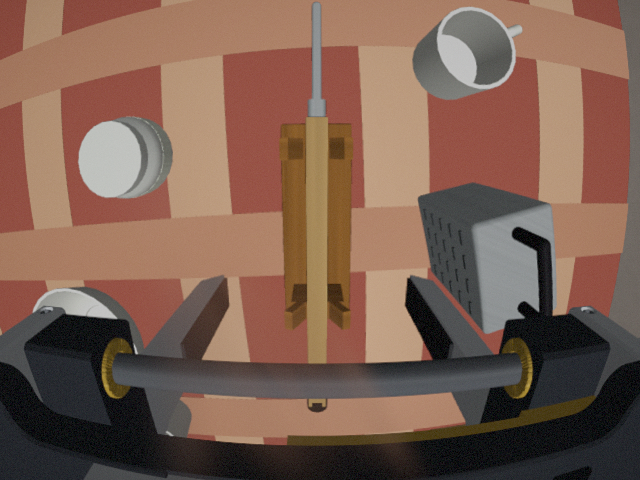

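View pics/top1.png

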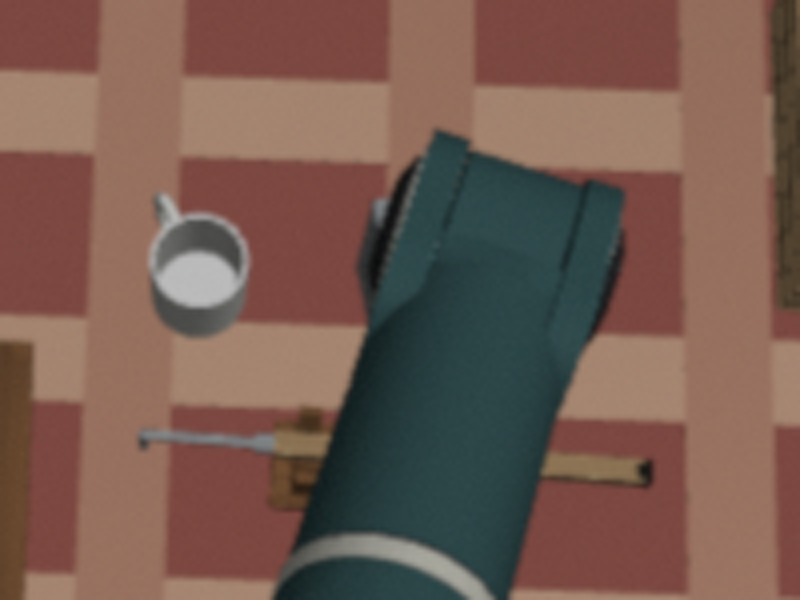

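```bash
python3 - <<'E'
from h import *
print(robot.move_linear([.5733,-.2144,.105],velocity=.12,threshold=6))
st()
crop(robot.grab_frame('scene')[:,:,::-1],120,60,260,260,3,'pics/s2.png') if 0 else cv2.imwrite('pics/s2.png',robot.grab_frame('scene')[:,:,::-1])
crop(cv2.imread('pics/s2.png'),140,120,200,240,2,'pics/s2c.png')
E
```

```text
False
 5.92 p [ 0.5737 -0.2146  0.1058] F [ 0.56  0.14 -0.27] M [-0.07  0.08  0.01] open 0.0942 q [ 0.33  0.53 -0.03  1.74  0.02  0.87  0.25]
```

View pics/s2.png

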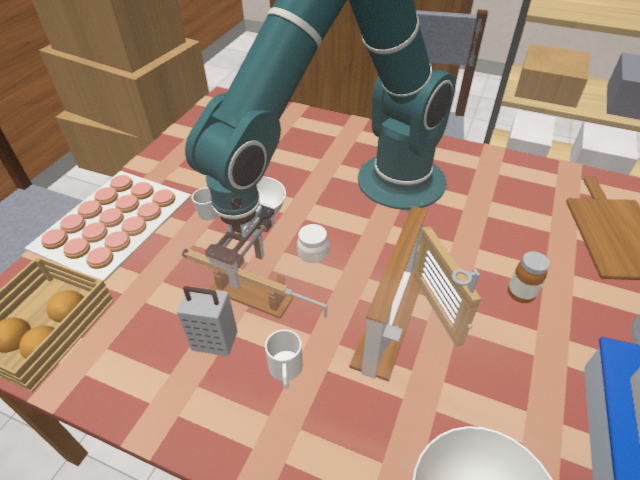

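```bash
python3 - <<'E'
from h import *
print(robot.move_linear([.5733,-.2144,.069],velocity=.08,threshold=6))
st()
robot.gripper_to(.01);st('grip')
robot.move_linear([.5733,-.2144,.36],velocity=.2);robot.pause(.2);st('lift')
robot.move_linear([.539,.048,.36],velocity=.25);robot.pause(.3);st('over')
K=camK=None
s=robot.grab_frame('scene')[:,:,::-1];t=robot.grab_frame('top')[:,:,::-1]
cv2.imwrite('pics/s3.png',s);cv2.imwrite('pics/t3.png',t)
crop(s,340,150,160,180,4,'pics/s3c.png');crop(t,190,170,160,120,5,'pics/t3c.png')
cv2.imwrite('pics/w3.png',robot.grab_frame('wrist')[:,:,::-1])
E
```

```text
False
 6.57 p [ 0.5733 -0.2144  0.0688] F [-0.29  0.85  0.12] M [-0.09  0.1  -0.01] open 0.0944 q [ 0.33  0.58 -0.03  1.76  0.02  0.8   0.24]
grip 7.72 p [ 0.5733 -0.2144  0.069 ] F [-0.2   0.76 -0.35] M [-0.03 -0.02 -0.02] open 0.0177 q [ 0.33  0.58 -0.03  1.76  0.02  0.8   0.24]
lift 9.53 p [ 0.5732 -0.2144  0.3594] F [-1.02 -0.4  -1.43] M [-0.08  0.1  -0.  ] open 0.0176 q [ 0.32  0.31 -0.02  1.46  0.01  1.37  0.26]
over 11.03 p [0.5391 0.0475 0.3599] F [ 0.    0.67 -1.69] M [-0.05  0.04  0.01] open 0.018 q [ 0.02  0.17 -0.19  1.63  0.03  1.34 -0.22]
```

View pics/s3c.png

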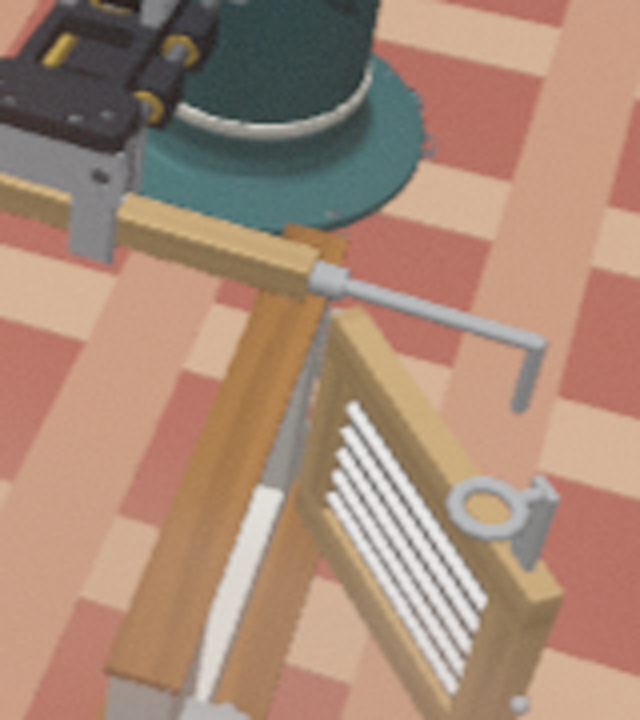

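View pics/t3c.png

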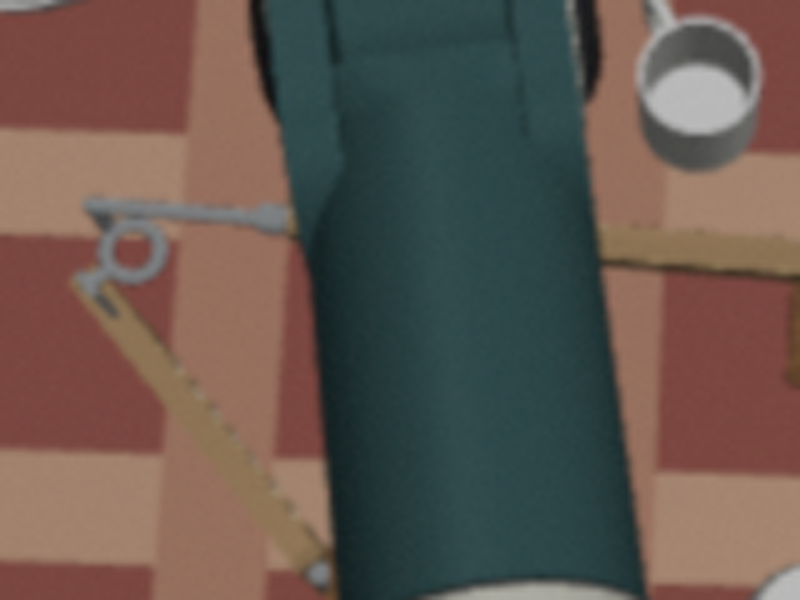

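View pics/w3.png

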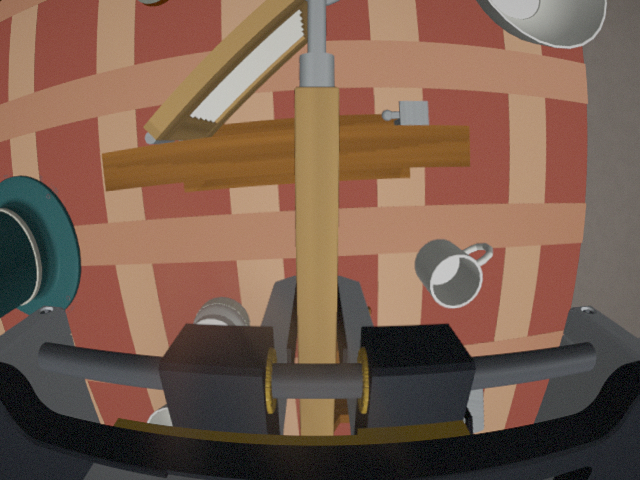

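```bash
python3 - <<'E'
from h import *
C=lambda x,y,s,u,v:((x+.5)/s-.5+u,(y+.5)/s-.5+v)
S=lambda x,y:C(x,y,4,340,150);T=lambda x,y:C(x,y,5,190,170)
print('bend',px2z('top',T(92,206),.36),px2z('scene',S(540,348),.36))
print('tip',px2z('scene',S(520,406),.318))
print('tip top',px2z('top',T(105,220),.318))
print('eye',px2z('top',T(133,250),.255),px2z('scene',S(488,507),.255))
# where predicted tip would appear
p=np.array([.5391,.0475,.36])+.2*d; print(p,((proj('scene',p-[0,0,.042])-[340,150])*4),(proj('top',p)-[190,170])*5,(proj('top',p-[0,0,.042])-[190,170])*5)
E
```

```text
bend [0.54711603 0.24624341 0.36      ] [0.54916875 0.24762341 0.36      ]
tip [0.54368567 0.24710319 0.318     ]
tip top [0.55130512 0.24919992 0.318     ]
eye [0.55190007 0.2478102  0.255     ] [0.54987805 0.24694363 0.255     ]
[0.54849901 0.24727902 0.36      ] [516.83769824 411.97522608] [ 88.1509196  201.25429703] [106.29199763 223.39393217]
```

```bash
python3 - <<'E'
from h import *
robot.move_linear([.5416,.0475,.315],velocity=.1);robot.pause(.1)
print(robot.move_linear([.5416,.0475,.268],velocity=.04,threshold=3.5))
robot.pause(.2)
F=[]
for i in range(5):
    F.append(robot.get_state()['force']);robot.pause(.02)
print(np.mean(F,0),np.std(F,0))
st()
s=robot.grab_frame('scene')[:,:,::-1];t=robot.grab_frame('top')[:,:,::-1]
crop(s,390,200,110,110,5,'pics/s4c.png');crop(t,190,190,80,60,8,'pics/t4c.png')
E
```

```text
False
[-0.29080028 -0.23282819 -0.96418629] [0.41974816 0.66687708 0.38727662]
 13.49 p [0.5416 0.0475 0.2681] F [-0.05  0.66 -2.14] M [-0.04  0.05 -0.05] open 0.0179 q [ 0.01  0.24 -0.19  1.76  0.05  1.15 -0.23]
```

View pics/s4c.png

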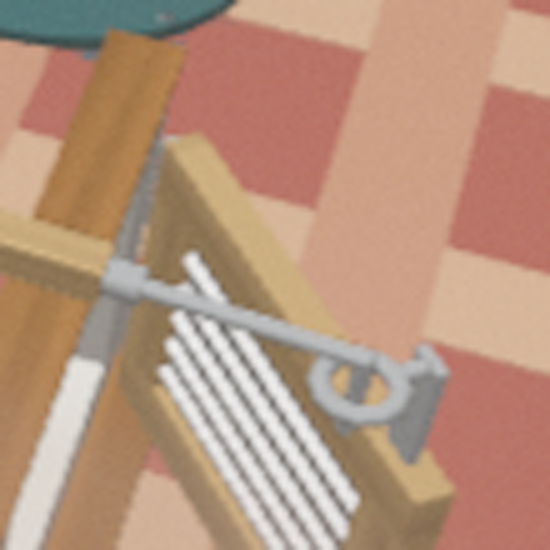

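View pics/t4c.png

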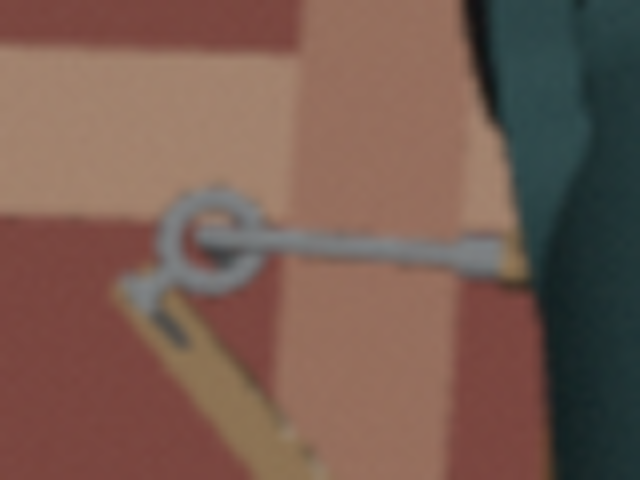

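```bash
cat >> h.py <<'E'
H=np.array([.390,.143]);RR=.1924
def tipxy(th,r=RR): return H+r*np.array([np.cos(th),np.sin(th)])
def go(th,v,z=.268,thr=None):
    e=tipxy(th)-.2*d[:2];return robot.move_linear([e[0],e[1],z],velocity=v,threshold=thr)
def fm(n=6):
    F=[]
    for i in range(n):
        F.append(robot.get_state()['force']);robot.pause(.015)
    return np.mean(F,0)
F0=np.array([-.2,0.1,-1.4])
E
python3 - <<'E'
from h import *
for th in np.linspace(.576,-.06,9)[1:]:
    r=go(th,.09,thr=9)
    print(round(th,3),r,np.round(fm(4)-F0,2))
    if r: break
st()
s=robot.grab_frame('scene')[:,:,::-1];t=robot.grab_frame('top')[:,:,::-1]
crop(s,330,200,140,180,4,'pics/s5c.png');crop(t,200,180,130,120,5,'pics/t5c.png')
E
```

```text
0.496 False [ 0.04  0.16 -0.5 ]
0.417 False [0.07 0.04 0.18]
0.338 False [ 0.08 -0.05 -0.49]
0.258 False [ 0.4  -0.08 -0.45]
0.178 False [ 0.43 -0.19 -0.23]
0.099 False [ 0.2  -0.03 -0.12]
0.02 False [ 0.16 -0.18 -0.07]
-0.06 False [ 0.71  0.47 -0.05]
 16.66 p [ 0.5727 -0.0682  0.268 ] F [ 0.05 -1.15 -1.62] M [-0.04  0.04  0.04] open 0.0176 q [ 0.16  0.3  -0.12  1.68  0.04  1.16 -0.01]
```

View pics/s5c.png

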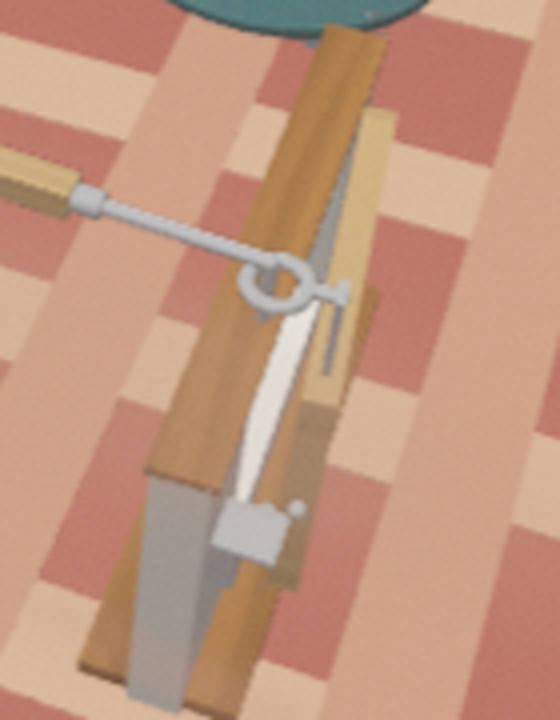

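View pics/t5c.png

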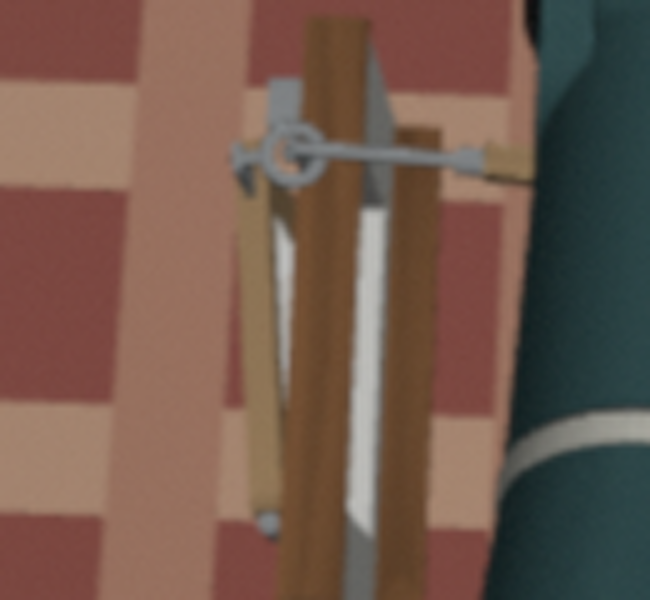

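```bash
python3 - <<'E'
from h import *
th=-.06
go(-.09,.05,thr=9);th=-.09
while th>-.26:
    th-=.004
    r=go(th,.02,thr=8)
    f=fm(5)-F0;m=np.hypot(f[0],f[1])
    s=robot.get_state()
    print(round(th,3),r,np.round(f,1),np.round(s['ee_pos'][:2],4),round(s['time'],2))
    if m>8: break
st()
E
```

```text
-0.094 False [ 0.2  0.  -0.3] [ 0.5722 -0.0748] 17.36
-0.098 False [ 0.4  1.2 -0.6] [ 0.5721 -0.0755] 17.69
-0.102 False [ 0.5  3.3 -0.3] [ 0.572  -0.0761] 18.02
-0.106 False [ 0.5  6.  -1. ] [ 0.572  -0.0766] 18.36
-0.11 False [ 0.4  6.6 -0.9] [ 0.5719 -0.0772] 18.69
-0.114 False [ 0.3  6.8 -0.8] [ 0.5718 -0.0779] 19.02
-0.118 False [ 0.4  7.1 -0.8] [ 0.5717 -0.0786] 19.36
-0.122 False [ 0.6  7.1 -0.8] [ 0.5716 -0.0793] 19.69
-0.126 False [ 0.1  6.1 -0.7] [ 0.5715 -0.0802] 20.02
-0.13 False [ 0.7  5.6 -0.9] [ 0.5714 -0.0812] 20.36
-0.134 False [ 0.3  5.1 -0.3] [ 0.5713 -0.0822] 20.69
-0.138 False [ 0.2  3.6 -0.5] [ 0.5711 -0.0833] 21.02
-0.142 False [-0.3  2.7 -0.5] [ 0.5711 -0.0843] 21.36
-0.146 False [ 0.   2.  -0.3] [ 0.5709 -0.0851] 21.69
-0.15 False [ 0.1  0.7 -0.1] [ 0.5708 -0.0857] 22.02
-0.154 False [ 0.1  0.2 -0.2] [ 0.5707 -0.0865] 22.36
-0.158 False [ 0.7 -0.1  0.3] [ 0.5706 -0.0872] 22.69
-0.162 False [-0.2  0.1 -0.1] [ 0.5705 -0.0879] 23.02
-0.166 False [ 0.2 -0.3 -0.1] [ 0.5703 -0.0886] 23.36
-0.17 False [ 0.4  1.1 -0.3] [ 0.5702 -0.0892] 23.69
-0.174 False [ 0.1  5.  -1. ] [ 0.5701 -0.0895] 24.02
-0.178 False [ 0.9  7.9 -0.8] [ 0.57   -0.0897] 24.36
-0.182 False [ 1.  11.4 -1.7] [ 0.57   -0.0898] 24.69
 24.69 p [ 0.57   -0.0898  0.2679] F [ 1.17 10.87 -3.42] M [ 2.49 -0.16 -0.1 ] open 0.0176 q [ 0.19  0.3  -0.11  1.68  0.03  1.16  0.03]
```

```bash
python3 - <<'E'
from h import *
for i in range(5):
    robot.pause(.25);print(np.round(fm(4)-F0,1))
t=robot.grab_frame('top')[:,:,::-1];s=robot.grab_frame('scene')[:,:,::-1]
crop(t,200,180,130,120,5,'pics/t6c.png');crop(s,330,200,140,180,4,'pics/s6c.png');st()
E
```

```text
[ 1.2 11.  -1.5]
[ 1.1 11.  -1.3]
[ 1.3 11.5 -1.7]
[ 0.9 11.1 -1.2]
[ 1.4 11.7 -1.6]
 26.38 p [ 0.57   -0.0898  0.2679] F [ 1.15 10.75 -3.06] M [ 2.5  -0.23 -0.09] open 0.0175 q [ 0.19  0.3  -0.11  1.68  0.03  1.16  0.03]
```

View pics/s6c.png

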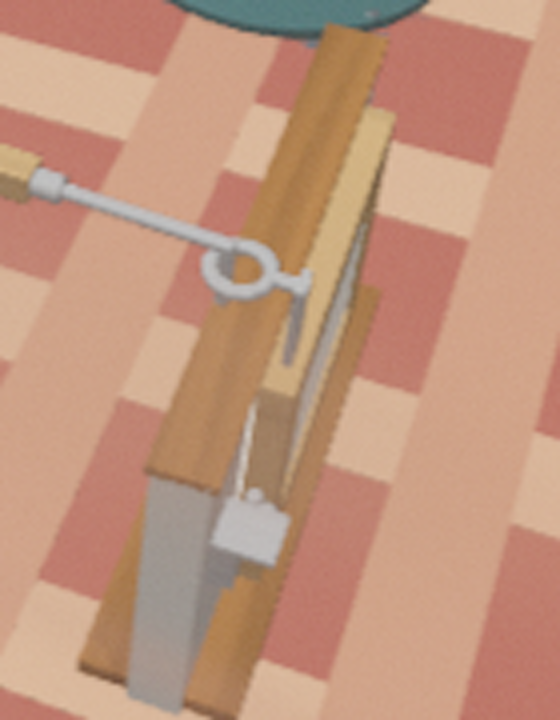

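View pics/t6c.png

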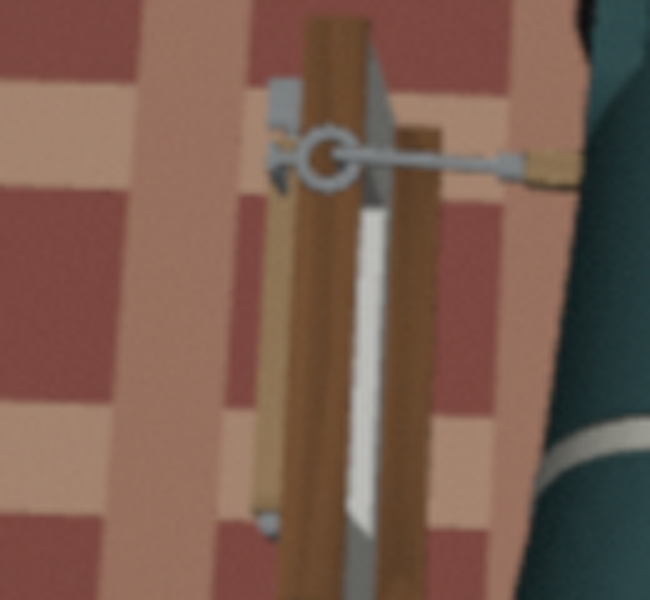

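```bash
python3 - <<'E'
from h import *
robot.move_linear([.5705,-.0832,.268],velocity=.02,threshold=None);print(np.round(fm(8)-F0,2))
r=robot.move_linear([.5705,-.0832,.30],velocity=.04,threshold=4);print(r,np.round(fm(4)-F0,2))
if not r:
    r=robot.move_linear([.5705,-.0832,.36],velocity=.1,threshold=5);print(r,np.round(fm(4)-F0,2))
s=robot.grab_frame('scene')[:,:,::-1];t=robot.grab_frame('top')[:,:,::-1]
crop(s,270,120,200,200,4,'pics/s7c.png') if 0 else crop(s,270,120,200,200,3,'pics/s7c.png');crop(t,200,180,130,120,5,'pics/t7c.png');st()
E
```

```text
[ 0.13 -0.02 -0.  ]
False [ 0.08 -0.31 -0.54]
False [-0.01  0.29 -0.35]
 29.02 p [ 0.5703 -0.0832  0.3593] F [ 0.11 -0.34 -1.71] M [-0.04  0.07 -0.  ] open 0.0178 q [ 0.18  0.24 -0.11  1.55  0.03  1.35  0.02]
```

View pics/s7c.png

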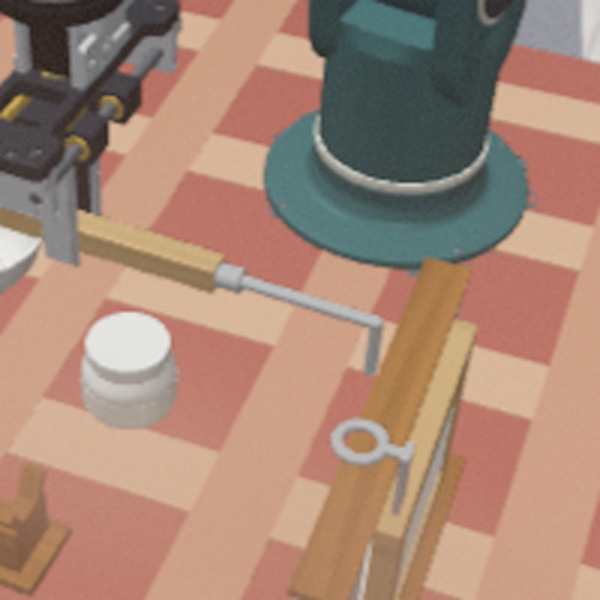

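View pics/t7c.png

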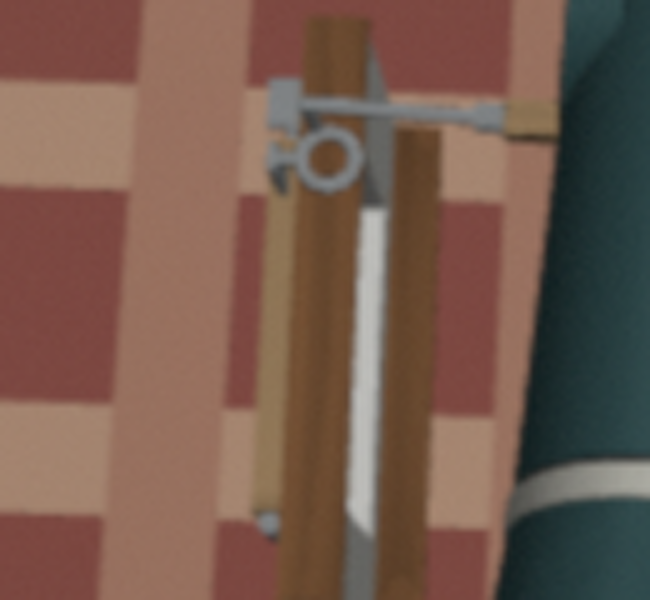

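```bash
python3 - <<'E'
from h import *
robot.move_linear([.5733,-.2144,.36],velocity=.2,frame=RG)
robot.move_linear([.5733,-.2144,.12],velocity=.15);robot.pause(.2);st()
r=robot.move_linear([.5733,-.2144,.0695],velocity=.05,threshold=5);robot.pause(.2);print(r);s=st()
print(np.round(s['tool_rot'],3)[:2,:2])
c=robot.grab_frame('scene')[:,:,::-1];crop(c,170,200,200,140,4,'pics/s8c.png')
E
```

```text
31.77 p [ 0.5735 -0.2145  0.1204] F [-0.3   0.54 -0.87] M [0.   0.11 0.02] open 0.0176 q [ 0.34  0.51 -0.04  1.73  0.03  0.9   0.24]
True
 33.01 p [ 0.5731 -0.2143  0.069 ] F [-0.8   0.95  8.21] M [0.01 0.3  0.04] open 0.0178 q [ 0.34  0.58 -0.04  1.76  0.03  0.81  0.24]
[[ 0.047  0.999]
 [ 0.999 -0.047]]
```

View pics/s8c.png

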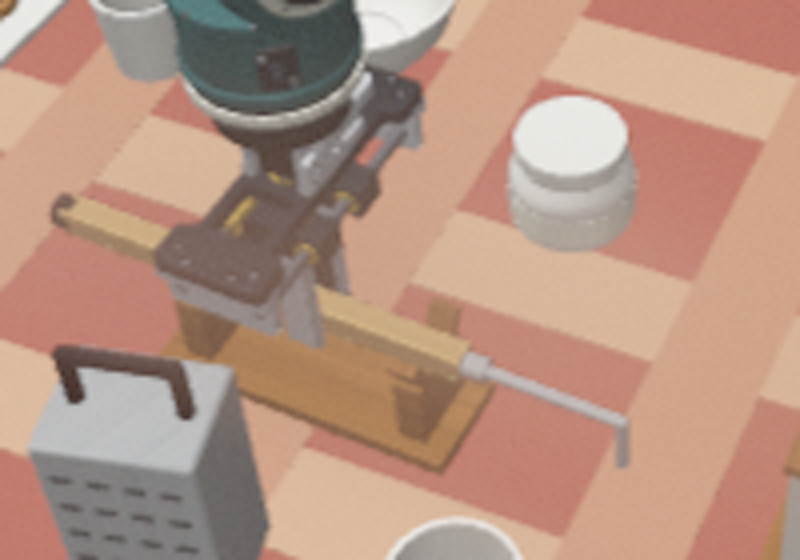

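Seated at z = 0.069, at the same spot as before. Releasing and retreating.

```bash
python3 - <<'E'
from h import *
robot.gripper_to(.094);st()
r=robot.move_linear([.5733,-.2144,.30],velocity=.12);robot.pause(.2);st()
q=list(robot.get_state()['qpos']);q[0]+=.35;robot.goto_joints(q);robot.pause(.3);st()
s=robot.grab_frame('scene')[:,:,::-1];t=robot.grab_frame('top')[:,:,::-1]
crop(s,160,180,320,200,2.5,'pics/s9c.png');crop(t,200,150,260,170,3,'pics/t9c.png')
crop(t,300,160,160,100,5,'pics/t9d.png')
E
```

```text
34.29 p [ 0.5723 -0.2141  0.068 ] F [ 0.15 -0.5  -0.73] M [-0.05  0.07  0.03] open 0.094 q [ 0.34  0.58 -0.04  1.76  0.03  0.81  0.24]
 36.58 p [ 0.5732 -0.2144  0.2998] F [ 0.08  0.33 -0.14] M [-0.07  0.09 -0.03] open 0.094 q [ 0.34  0.34 -0.04  1.55  0.01  1.25  0.25]
 37.73 p [ 0.4656 -0.3972  0.2998] F [-0.41 -0.48  0.77] M [-0.07  0.12 -0.01] open 0.0939 q [ 0.69  0.34 -0.04  1.55  0.01  1.25  0.25]
```

View pics/s9c.png

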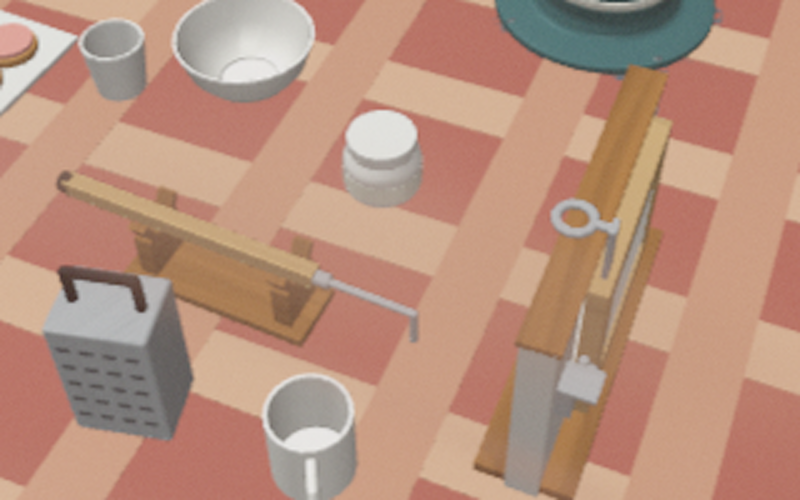

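View pics/t9d.png

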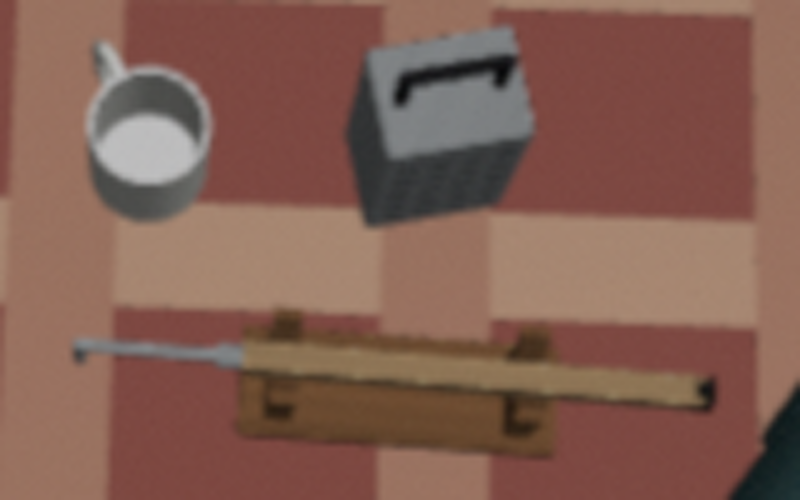

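View pics/t9c.png

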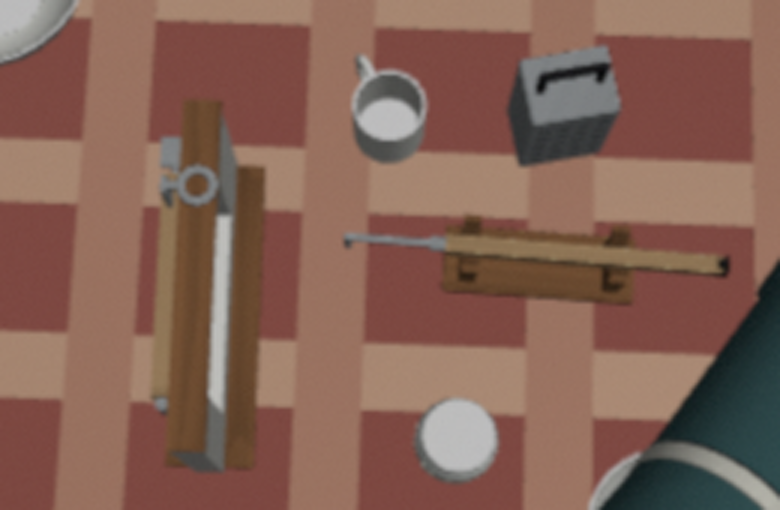

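The pole is back in exactly its original pixels: hook at (78,345) and back end at (715,390) in the enlarged crop. The window is shut, and the mug, grater and tub have not moved.

```bash
python3 -c "
from rig import robot
print(robot.get_state()['time']);print(robot.sign_off())"
```

```text
37.8333
the job is handed in; nothing more can be done
None
```

The window is shut past its catch, the pole is back in its rest, and the job is handed in at 37.8 s of the 64 s allowed. The hand-in reports no verdict, so this rests on my own checks.

- **Hooking:** I gripped the pole at its balance point and lowered the pin into the open eye without contact. By the arm's position and the given pole length, the tip was about 29 mm below the eye.
- **Pulling:** I drew the window shut along its arc. The catch resisted with about 7 N and then snapped over. I then held the window against its stop at a steady 11 to 12 N for about 2 s. Averaged readings at each step never passed about 12 N.
- **Unhooking:** I eased the pull off to about 0 N and lifted the pin straight out, with no force building up.
- **Laying back:** The pole was let down to a height of 69 mm with about 8 N of contact, then released.

In the last pictures:
- **Window and pole:** the window is shut with its stud behind the catch. The pole lies in both saddles, on the same pixels as at the start.
- **Other things and gripper:** the mug and grater match their starting pixels. The tub, bowl, cup and jar look unmoved; I didn't measure them. The gripper is open and well clear.

No check failed or disagreed. Camera estimates of the pin and eye positions mostly agreed within about 2 mm. The one exception was the pin tip before hooking, about 5 mm off along x in the scene view.

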